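Slide the rose tray into the drying cabinet under its sprung flap

TASK

Put the little tray of sugar roses away in the drying cabinet: press the cabinet's elbow lever down with one fingertip so that the sprung flap swings open, and, while that finger keeps it open, push the tray by its blue handle with the other fingertip along the loading deck, under the flap, until it is fully home against the rear stop; only then let the lever come up so that the flap closes again, and move clear. Only push the tray, never lift it, do not let the flap touch the roses or the tray, and leave the jar, nozzle and cup where they stand.

Things in the scene. Friction and masses are not known exactly. Their poses are not given: they have to be found in the camera images.
- cabinet: Low steel drying cabinet, fixed, with a loading deck in front. Origin: on the worktop under the middle of its front face (mouth of the slot); x points into the cabinet (the way the tray is pushed), y to the left, z up. Slot part x 0 to 240, y -55 to 55 mm, top 92, clear roof; beside it the main chamber, y -310 to -60, top 122. Deck from x = -185, y -55 to 55, top 22 above the worktop, level into the slot.
- rear_stop (a point): Point on the rear stop inside the cabinet, the wall at cabinet x = 95 mm, y = 0, at deck height (22 mm above the worktop), which the tray's front end touches when home. On the deck the tray runs between two guides 9 mm high, inner faces at y = +-40 mm in the cabinet's frame.
- flap (a joint): Turn of flap and lever (one rigid piece on one shaft), rad: 0 closed, 0.61 fully open (hard stop). The shaft lies along the cabinet's y at x = 12 mm, 74 mm above the worktop. A spring closes it, net of the lever's weight with about 0.15 N m when shut, 0.2 N m when open: about 1 N at the lever's end, more nearer to the shaft. It closes by itself when let go.
- flap_edge (a point): Middle of the lower edge of the orange flap, 76 mm wide, hanging from the shaft inside the slot. Closed: at cabinet x = 31 mm, 12 mm above the deck, too low for the roses. Fully open it has swung inward: x = 50 mm, 30 mm above the deck. The roses must go past it and stay clear as it swings shut, which they do when the tray is home.
- lever_end (a point): On top of the elbow lever's black grip, mid-width, 10 mm from its free end. The grip, 192 x 22 x 10 mm, runs along the deck's left side (cabinet y = 60 to 82 mm). Flap closed: slopes up to its free end, this point at x = -167, 166 mm above the worktop. Pressed down: level, top 47 mm above the worktop, x = -198 to -6 mm; a fingertip sliding along it at that height keeps the flap open.
- tray: Little white tray, loose, about 150 g, 135 mm long (x), 68 wide (y), floor 4, rim 7 high. Origin: centre of its underside; x points to its front end, which enters the cabinet first; it starts on the deck before the slot. Three sugar roses stand in a row at x = +47 mm, reaching 20 mm above the deck. At home the front end touches the rear stop.
- tray_handle (a point): Middle of the near face of the tray's blue handle, 25 mm above the deck. The handle is an upright plate at the tray's near end, 50 mm wide (y), 8 thick, its top 45 mm above the deck; between it and the roses the tray is low. When the tray is home this point is at cabinet x = -40 mm: the handle stays outside, in front of the slot.
- pearl_jar: Amber jar with white cap, diameter 52 mm, 75 mm high, origin under its middle. Leave alone.
- nozzle: Large steel piping nozzle standing on its wide end, diameter 50 mm, 55 mm high, origin under its middle. Leave alone.
- tool_cup: Blue ceramic cup, diameter 72 mm, 85 mm high, origin under its middle. Leave alone.
Mind the look-alikes: they are no part of the job. Several things have the shape of the tray; the one meant has the colours described above.

How it is judged:
On the way, in this order (a step that is already met when the one before it is completed fails the run):
1. a finger holds the flap open while the tray is still before the slot (value of joint flap above 0.45 rad and contact force between the fingers and flap above 0.2 N and x of tray_handle in the frame of cabinet below -0.105 m), for 0.2 s.
2. the tray is pushed home while a finger still holds the flap open (value of joint flap above 0.45 rad and contact force between the fingers and flap above 0.2 N and x of tray_handle in the frame of cabinet above -0.046 m), for 0.1 s.
At the end, for the whole second after the job is handed in: The tray lies flat on the deck inside the cabinet, within 6 mm of the rear stop, at rest; the flap has closed (below 0.04 rad); jar, nozzle and cup are within 20 mm of where they stood (x of tray_handle in the frame of cabinet between -0.046 and -0.034 m and angle between the x axis of tray and the x axis of cabinet, either way round below 0.1 rad and angle between tray's own z axis and vertical below 0.05 rad and value of joint flap below 0.04 rad and linear speed of tray below 0.01 m/s and distance of each of pearl_jar, nozzle, tool_cup from where it was at the start of the episode below 0.02 m); the robot touches nothing.
It fails at once if the tray is lifted or tipped (height (world z) of tray above 0.03 m or angle between tray's own z axis and vertical above 0.12 rad).
It fails at once if the flap or lever touches the tray or its roses (contact force between flap and tray above 0.4 N).
It fails at once if the jar, the nozzle or the cup is knocked over or pushed away (distance of any of pearl_jar, nozzle, tool_cup from where it was at the start of the episode above 0.02 m or angle between any of pearl_jar, nozzle, tool_cup's own z axis and vertical above 0.3 rad).
It also fails if it takes over 38 s, if anything falls off the work surface, if the arm or the gripper's body presses on something with over 40 N, if the wrist force passes 120 N, or if a joint passes its speed limit or range.

ROBOT

A 7-joint arm with a two-finger parallel gripper is mounted at the origin on the work surface. World frame = base frame: x ahead of the robot, y to its left, z up, the work surface at z = 0. Lengths are in m, angles in rad, forces in N, time in s.
With the tool pointing down it reaches from about 0.4 to 0.85 m from the base axis. Payload 4.5 kg.
Tool frame: the origin (TCP) lies at the centre of the arm's flange, where the gripper is bolted on; the fingertips stand 173 mm ahead of it and the grasp point (between the pads) lies 155 mm ahead of it (r.pinch_z is the distance from the TCP to the grasp point, in m); x points along the fingers, y is the direction in which the jaws open and shut, and the axes are right-handed (so a half turn about x gives the same grasp; the last joint's range is limited). The gripper opens to 85 mm and grips with 20 to 120 N. Pads are 22 mm wide; open, the fingers measure 114 mm over their backs; the gripper's body (76 mm by 85 mm) begins 54 mm behind the grasp point. The pads swing forward as they close: fully open they stand 13 mm farther back than shut.
Start: joints at [1.229, 0.689, -0.195, 1.565, 0.157, 0.902, -0.215], TCP at [0.229, -0.581, 0.405] pointing down, gripper open.
Joint ranges: [-3.01, 3.01], [-0.46, 2.08], [-1.47, 1.51], [0.13, 2.56], [-1, 4.14], [0.04, 2.09], [-2.66, 2.66]. Speed limits (rad/s): [2.57, 2.57, 3.14, 3.14, 3.14, 3.14, 3.14].

INTERFACE

Orientations are given as a unit quaternion [w, x, y, z].
In Python, from cell import r, vision, job_done gives the robot as it stands.
- The arm moves only by the tool carry_out, never from a script. Its argument "increments" is a list of rows, each a list of 2 entries, a list of its own where there are three numbers: the shift along the tool's x, y, z in m, then the turn about the tool's x in degrees. In form: [[[dx, dy, dz], turn], ...]. A call has 1 to 20 rows; each row shifts and turns the commanded pose from where the row before left it, along the tool's axes as they then stand; what a row does not reach is not made up. A row lasts 1/12 s, in which the tool goes at most 41.7 mm and 7.16 degrees, less where a joint would pass 70% of its speed; a pose out of reach is approached as far as the arm can. A call is refused whole if a number of a shift passes 0.0417 or a number of a turn 7.16, either way. A call with a gripper value outside its range is refused whole. "hand" is the opening, from -1 (shut) to 1 (fully open), set as the call begins (left out, the last holds). The fingers move at their own pace and stop on an object; the grip force is fixed at half the most. Time passes only in rows, so rows that do not move let the fingers close. It gives the time, the measured TCP pose, the force and the opening at its end, in the units of the state.
- r.state(): the state, without advancing time (a new reading comes with each control period).
- vision.snapshot(name): name is "side" or "top" or "wrist"; returns (picture, depth): 384x512x3 uint8, red, green, blue; 384x512 float32, m along the optical axis (not along the pixel's ray), 0 where there is no reading.
- vision.camera_info(name): a dict with "camera_matrix" (3x3 intrinsics, pixels), "D" ([k1, k2, p1, p2, k3] as OpenCV has them; the pictures are not rectified), "R" (3x3) and "t" (3): a world point X has camera coordinates R X + t; the wrist camera has in their place "T_tool_cam" (4x4, takes a point from camera to tool coordinates, whose origin is the TCP and whose axes are the tool frame's). Camera axes: x right, y down, z forward; pixel columns grow to the right and rows downward; lengths in m; the calibration is good to about 2 mm. A picture is of the moment at which its call begins: read the wrist's pose just before it. camera_info takes no time and is no camera call.
- job_done(): hands the job in, once; it reports no verdict.
Trained networks look in the newest picture that a camera, given by its name, has taken for a name from the list of things; names that differ only in an ending like _2 or _b are one class to them, and where a whole thing is asked for, a point or a joint stands for the part that bears it (a point fixed in the world has none). Each returns a list of dicts, best first, with "confidence" (0 to 1); they miss things now and then, are a little off and sometimes report something else, mostly with a low value. They report only what shows in the picture. A call takes as long as a camera call. They do not tell look-alikes from the thing itself.
- vision.look_for(name, camera): "extent" ([centre column, centre row, width, height] in pixels, round what is visible of it).
- vision.silhouettes(name, camera): "mask" (384x512 bool, what is visible of it) and "extent" ([centre column, centre row, width, height] in pixels, round what is visible of it).
- vision.spot_point(name, camera): "uv" ([column, row] in pixels: a listed point, or the origin of a listed thing).
The state is a dict: "t": time; "q": joint angles; "qd": joint speeds; "effort": joint torques, N m; "eef_pos": TCP position; "tool_rot": TCP orientation; "force": force on the tool from outside, world axes, zero at the start; "wrist_torque": the same for the moment, N m; "grip_width": finger opening in m.
Only numpy, scipy, OpenCV 4.12 (cv2) and the standard library are available. Lean on these libraries where they do the work, as an engineer would, in place of code of your own. Each camera call takes 0.05 s, during which the arm holds its last target.

## Working session

There is one attempt and no reset: what is moved stays moved. The work goes in short steps, Python scripts to look and compute and a tool call to move; the robot and the scene stay as the last step left them, time stands still between calls to the robot, and variables do not carry over. Pictures are saved under pics/ and viewed, and the job is handed in when it is done.

Besides the shell and the picture viewer there is one more tool, called after "Emit:" as a command line: name --argument value ..., lists and objects as JSON in quotes. carry_out: Moves the arm, as the interface text tells. Its arguments: {"type":"object","properties":{"increments":{"type":"array","items":{"type":"array"}},"hand":{"type":"number"}},"required":["increments"]}

```bash
ls; mkdir -p pics
python3 - <<'E'
from cell import r, vision
import cv2, numpy as np
s=r.state(); print(s['t'],s['eef_pos'],s['tool_rot'],s['grip_width'])
for n in ['side','top']:
    p,d=vision.snapshot(n); cv2.imwrite(f'pics/{n}0.png',p[:,:,::-1]); np.savez(f'pics/{n}0.npz',p=p,d=d)
    print(n,{k:np.round(v,3).tolist() for k,v in vision.camera_info(n).items() if not isinstance(v,str)})
    for o in ['cabinet','tray','tray_handle','lever_end','flap_edge','pearl_jar','nozzle','tool_cup']:
        try: print(o,[(np.round(x['uv'],1).tolist(),round(x['confidence'],2)) for x in vision.spot_point(o,n)][:4])
        except Exception as e: print(o,e)
E
```

```text
pics
0.0 [ 0.22925219 -0.58108789  0.40385161] [-0.13148385 -0.69447274 -0.13276258  0.69483359] 0.08527185521863645
side {'camera_matrix': [[366.618, 0.0, 258.027], [0.0, 366.618, 192.477], [0.0, 0.0, 1.0]], 'D': [-0.032, 0.0, 0.0, 0.0, 0.0], 'R': [[-0.834, -0.552, 0.022], [-0.281, 0.39, -0.877], [0.475, -0.737, -0.481]], 't': [0.458, 0.254, 0.605]}
cabinet [([226.4, 224.9], 0.71), ([286.4, 205.1], 0.27)]
tray [([359.0, 237.5], 0.97), ([243.2, 333.2], 0.94), ([97.5, 287.8], 0.79), ([257.3, 223.3], 0.67)]
tray_handle [([280.1, 216.7], 0.98), ([129.4, 272.5], 0.84), ([362.4, 249.1], 0.76), ([267.9, 349.9], 0.71)]
lever_end [([284.8, 186.8], 0.61)]
flap_edge [([213.5, 206.1], 0.62)]
pearl_jar []
nozzle [([296.5, 185.9], 0.41)]
tool_cup [([283.4, 206.9], 0.87)]
top {'camera_matrix': [[494.523, 0.0, 270.54], [0.0, 494.523, 192.565], [0.0, 0.0, 1.0]], 'D': [-0.192, 0.0, 0.0, 0.0, 0.0], 'R': [[0.038, -0.999, 0.001], [-0.978, -0.037, -0.206], [0.205, 0.007, -0.979]], 't': [0.019, 0.55, 1.082]}
cabinet [([281.4, 159.7], 0.78)]
tray [([291.8, 186.6], 0.69), ([159.2, 133.8], 0.69), ([333.1, 286.0], 0.68), ([184.3, 250.5], 0.56)]
tray_handle [([178.6, 143.3], 0.97), ([299.1, 213.5], 0.76), ([313.5, 295.9], 0.69), ([166.2, 276.0], 0.6)]
lever_end []
flap_edge []
pearl_jar [([209.7, 176.4], 0.87), ([279.7, 160.0], 0.37)]
nozzle [([398.3, 184.5], 0.9)]
tool_cup [([355.4, 192.9], 0.72), ([202.6, 174.6], 0.21)]
```

View pics/side0.png

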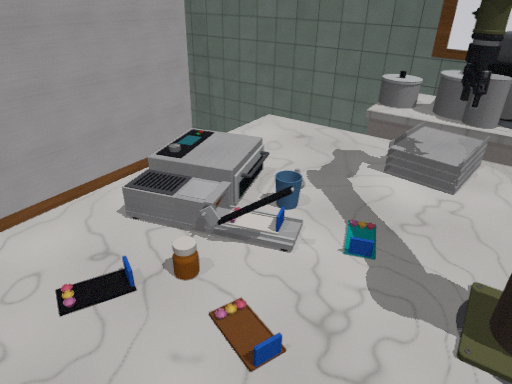

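View pics/top0.png

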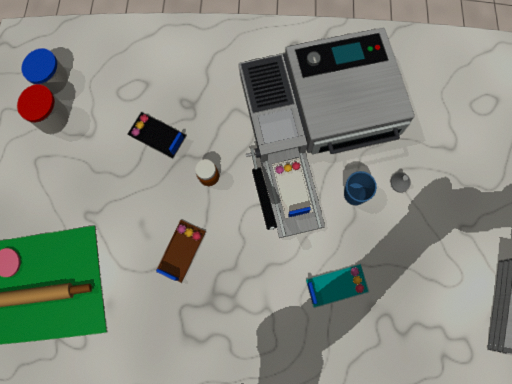

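Run:
```python
import cv2, numpy as np
a=np.load('pics/top0.npz'); p=a['p'][:,:,::-1]
cv2.imwrite('pics/topc.png',cv2.resize(p[130:250,230:350],None,fx=5,fy=5,interpolation=cv2.INTER_CUBIC))
b=np.load('pics/side0.npz')['p'][:,:,::-1]
cv2.imwrite('pics/sidec.png',cv2.resize(b[120:260,120:320],None,fx=4,fy=4,interpolation=cv2.INTER_CUBIC))
```

```text
(no output)
```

View pics/topc.png

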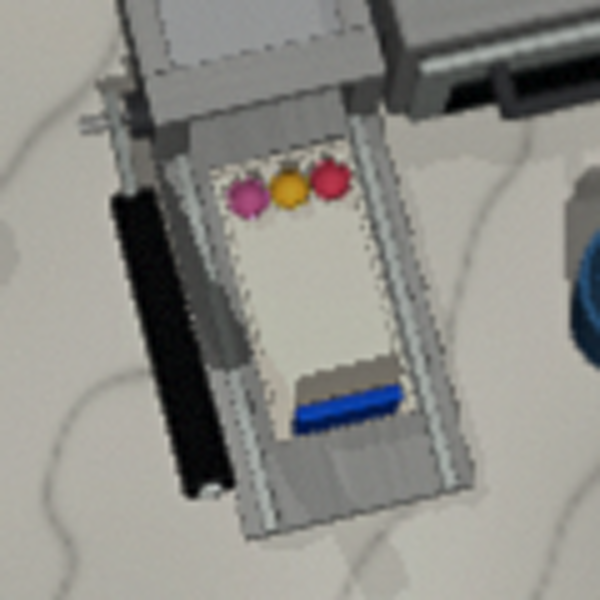

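View pics/sidec.png

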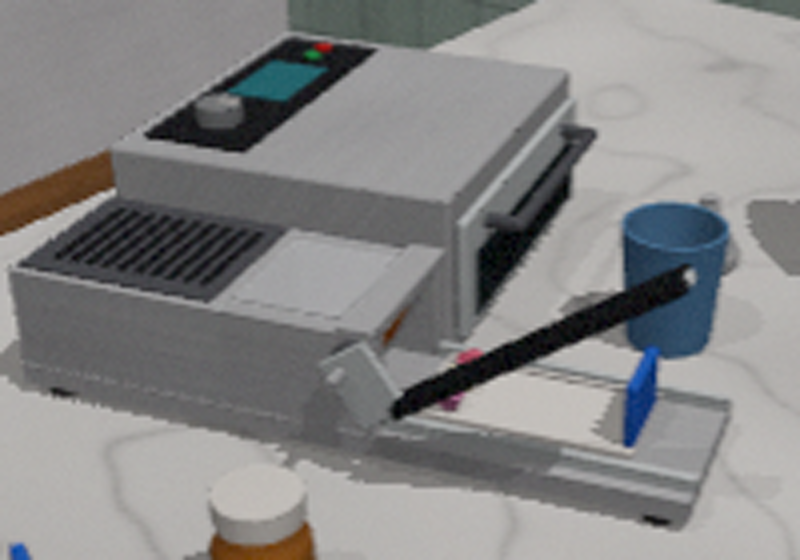

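```bash
cat > h.py <<'E'
import numpy as np, cv2
from cell import r, vision
from scipy.spatial.transform import Rotation as Ro
def proj(n,X):
    c=vision.camera_info(n); R=np.array(c['R']);t=np.array(c['t'])
    return cv2.projectPoints(np.asarray(X,float).reshape(-1,1,3),cv2.Rodrigues(R)[0],t,np.array(c['camera_matrix']),np.array(c['D']))[0][:,0]
def unproj_z(n,uv,z):
    c=vision.camera_info(n); R=np.array(c['R']);t=np.array(c['t'])
    q=cv2.undistortPoints(np.array(uv,float).reshape(-1,1,2),np.array(c['camera_matrix']),np.array(c['D']))[:,0]
    d=np.c_[q,np.ones(len(q))]@R; C=-R.T@t
    return C+d*((z-C[2])/d[:,2])[:,None]
def cab(p,X):
    X=np.asarray(X,float).reshape(-1,3); c,s=np.cos(p[2]),np.sin(p[2])
    return np.c_[p[0]+c*X[:,0]-s*X[:,1],p[1]+s*X[:,0]+c*X[:,1],X[:,2]]
E
cat > fit.py <<'E'
from h import *
from scipy.optimize import least_squares
T=[((-185,55,22),(248,538)),((-185,-55,22),(474,485)),((0,55,92),(155,122)),((0,-55,92),(385,75))]
S=[((-185,-55,22),(730,402)),((-185,55,22),(690,495)),((240,55,92),(12,268)),((0,-55,92),(438,250))]
tx=np.array([a for a,b in T])/1e3; tu=(np.array([b for a,b in T])+.5)/5-.5+[230,130]
sx=np.array([a for a,b in S])/1e3; su=(np.array([b for a,b in S])+.5)/4-.5+[120,120]
def f(p,w='ts'):
    o=[]
    if 't' in w:o.append(proj('top',cab(p,tx))-tu)
    if 's' in w:o.append(proj('side',cab(p,sx))-su)
    return np.concatenate(o).ravel()
for w in ['t','s','ts']:
    q=least_squares(f,[0.6,-0.05,0.2],args=(w,),loss='soft_l1'); print(w,q.x.round(4)); print(f(q.x).reshape(-1,2).round(1).tolist())
print(unproj_z('top',tu[:2],.022),unproj_z('side',su[:2],.022))
E
python3 fit.py
```

```text
t [0.6431 0.0132 0.2705]
[[-0.3, 0.1], [-0.0, -0.1], [-0.3, 0.6], [0.7, -0.6], [0.3, -0.8], [-0.2, 1.9], [-2.0, -1.5], [1.8, -0.7]]
s [0.643  0.0144 0.2836]
[[0.2, 0.2], [0.4, -0.6], [-0.7, 1.0], [0.0, -0.8], [0.0, -1.1], [0.1, 1.6], [-2.9, -0.6], [1.3, -0.5]]
ts [0.643  0.0137 0.275 ]
[[-0.1, 0.2], [0.1, -0.3], [-0.4, 0.8], [0.4, -0.6], [0.2, -0.9], [-0.1, 1.8], [-2.3, -1.2], [1.7, -0.6]]
[[ 0.45041722  0.01604243  0.022     ]
 [ 0.47922989 -0.08927051  0.022     ]] [[ 0.47851729 -0.08567521  0.022     ]
 [ 0.45308397  0.0104753   0.022     ]]
```

```bash
cat >> h.py <<'E'
P0=[0.643,0.0137,0.273]
def inv(p,W):
    W=np.asarray(W,float).reshape(-1,3); c,s=np.cos(p[2]),np.sin(p[2]); d=W[:,:2]-p[:2]
    return np.c_[c*d[:,0]+s*d[:,1],-s*d[:,0]+c*d[:,1],W[:,2]]
def tool(s=None):
    s=s or r.state(); w,x,y,z=s['tool_rot']; return np.array(s['eef_pos']),Ro.from_quat([x,y,z,w]).as_matrix()
def goto(tcp_cab_xy,z,p=P0):
    """shift in tool axes to put TCP there, and yaw error"""
    e,R=tool(); tgt=cab(p,[*tcp_cab_xy,z])[0]; yc=np.array([-np.sin(p[2]),np.cos(p[2]),0])
    ty=R[:,1]; a=np.degrees(np.arctan2(*(np.cross(ty,yc)@R[:,0],ty@yc)))
    a2=(a+90)%180-90
    print('TCP in cab',inv(p,e).round(4),'yaw err',round(a,2),round(a2,2)); print('shift tool (now axes)',(R.T@(tgt-e)).round(4),'world',(tgt-e).round(4)); print('R',R.round(3).tolist())
E
python3 - <<'E'
from h import *
S=lambda a:(np.array(a)+.5)/5-.5+[230,130]
u=S([(295,408),(401,385),(295,433),(404,405)])
print('handle top z67', inv(P0,unproj_z('top',u,.067)).round(4))
u=S([(212,172),(350,140),(280,440),(413,412)])
print('tray rim z29', inv(P0,unproj_z('top',u,.029)).round(4))
u=S([(205,492),(110,200),(148,190)])
print('lever end z170', inv(P0,unproj_z('top',u[:1],.166)).round(4))
print('handle pt', inv(P0,unproj_z('top',[(299.1,213.5)],.047)).round(4), inv(P0,unproj_z('side',[(280.1,216.7)],.047)).round(4))
print('lever side', inv(P0,unproj_z('side',[(292,188.5)],.166)).round(4))
print(np.array(vision.camera_info('wrist')['T_tool_cam']).round(3))
for n,uv,z in [('top',(209.7,176.4),0),('top',(355.4,192.9),0),('top',(398.3,184.5),0)]: print(inv(P0,unproj_z(n,[uv],z)).round(3))
# overlay
G=[]
for y in(-40,40): G+= [[(x,y,31) for x in (-185,0)]]
G+=[[(-185,-55,22),(-185,55,22),(0,55,22)],[(0,-55,92),(0,55,92),(240,55,92),(240,-55,92),(0,-55,92)],[(0,-60,122),(0,-310,122)],[(-167,60,166),(-167,82,166)],[(-16,82,61),(-167,82,166)]]
for n,(x0,y0,w,hh,k) in {'top':(230,120,120,120,5),'side':(120,120,200,140,4)}.items():
    p=np.load(f'pics/{n}0.npz')['p'][:,:,::-1]; im=cv2.resize(p[y0:y0+hh,x0:x0+w],None,fx=k,fy=k,interpolation=cv2.INTER_CUBIC)
    for g in G:
        q=(proj(n,cab(P0,np.array(g)/1e3))-[x0,y0]+.5)*k-.5
        cv2.polylines(im,[q.round().astype(np.int32)],False,(0,255,0),1)
    cv2.imwrite(f'pics/{n}_ov.png',im)
goto((-.185,.035),.42)
E
```

```text
handle top z67 [[-0.1372  0.0215  0.067 ]
 [-0.1382 -0.0279  0.067 ]
 [-0.1483  0.0243  0.067 ]
 [-0.1474 -0.027   0.067 ]]
tray rim z29 [[-0.0109  0.0297  0.029 ]
 [-0.0108 -0.0385  0.029 ]
 [-0.1443  0.0291  0.029 ]
 [-0.146  -0.0348  0.029 ]]
lever end z170 [[-0.1781  0.0733  0.166 ]]
handle pt [[-0.1449 -0.0023  0.047 ]] [[-0.1399 -0.0097  0.047 ]]
lever side [[-0.1777  0.0657  0.166 ]]
[[-0.001 -0.312  0.95   0.032]
 [ 1.     0.     0.001  0.   ]
 [-0.001  0.95   0.312 -0.081]
 [ 0.     0.     0.     1.   ]]
[[0.002 0.183 0.   ]]
[[-0.121 -0.153  0.   ]]
[[-0.126 -0.263  0.   ]]
TCP in cab [[-0.5587 -0.4615  0.4047]] yaw err -174.11 5.89
shift tool (now axes) [-0.0153 -0.4556 -0.4227] world [0.226  0.5789 0.0153]
R [[0.0, 0.367, -0.93], [-0.0, -0.93, -0.367], [-1.0, 0.0, -0.0]]
```

```bash
python3 -c "
import cv2,numpy as np
a=cv2.imread('pics/top_ov.png');b=cv2.imread('pics/side_ov.png')
cv2.imwrite('pics/ov_s.png',b)"
```

```text
(no output)
```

View pics/top_ov.png

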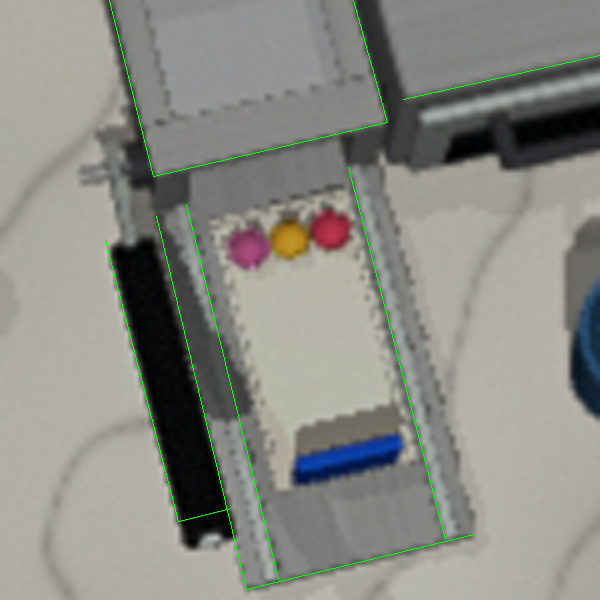

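View pics/side_ov.png

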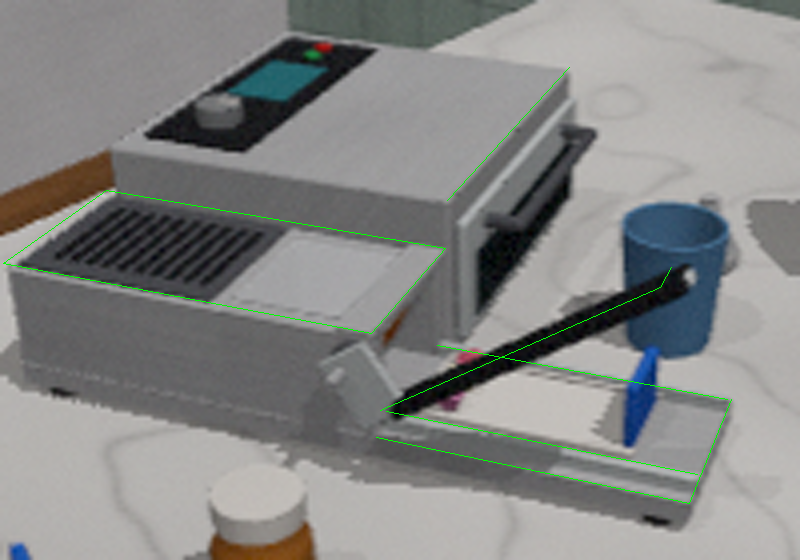

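Emit:
carry_out --increments '[[[0,0,0],5.89],[[0,-0.029,-0.023],0],[[0,-0.029,-0.023],0],[[0,-0.029,-0.023],0],[[0,-0.029,-0.023],0],[[0,-0.029,-0.023],0],[[0,-0.029,-0.023],0],[[0,-0.029,-0.023],0],[[0,-0.029,-0.023],0],[[0,-0.029,-0.023],0],[[0,-0.029,-0.023],0],[[0,-0.029,-0.023],0],[[0,-0.029,-0.023],0],[[0,-0.029,-0.023],0],[[0,-0.029,-0.023],0],[[0,-0.029,-0.023],0],[[0,-0.029,-0.023],0],[[0,-0.029,-0.023],0],[[0,0,0],0]]' --hand 0.34

```text
t: 2.48
eef_pos: [0.4759, 0.0071, 0.4052]
tool_rot: [0.099, 0.702, 0.102, -0.698]
force: [0.9, 0.0, 0.1]
grip_width: 0.0569
```

Run:
```python
from h import *
goto((-.166,.035),.30)
print(r.state()['q'])
e,R=tool()
ims=[]
for n in ['side','wrist','top']:
    p,d=vision.snapshot(n); np.savez(f'pics/{n}1.npz',p=p,d=d); ims.append(p)
k=cv2.resize(ims[0][60:260,160:400],None,fx=2.2,fy=2.2,interpolation=cv2.INTER_CUBIC)
cv2.imwrite('pics/s1.png',k[:,:,::-1]); cv2.imwrite('pics/w1.png',ims[1][:,:,::-1]);cv2.imwrite('pics/t1.png',ims[2][:,:,::-1])
c=vision.camera_info('wrist'); print(np.array(c['camera_matrix']).round(1).tolist(),c['D'])
```

```text
TCP in cab [[-0.1627  0.0387  0.4052]] yaw err -179.29 0.71
shift tool (now axes) [0.1052 0.0041 0.004 ] world [-0.0021 -0.0044 -0.1052]
R [[0.005, 0.282, -0.96], [0.006, -0.96, -0.282], [-1.0, -0.004, -0.007]]
[-0.04029394  0.49576945 -0.10545513  2.00622766  0.07565044  0.63705751
 -1.47906303]
[[327.9, 0.0, 250.4], [0.0, 327.9, 191.7], [0.0, 0.0, 1.0]] [-0.0743823  0.         0.         0.         0.       ]
```

View pics/s1.png

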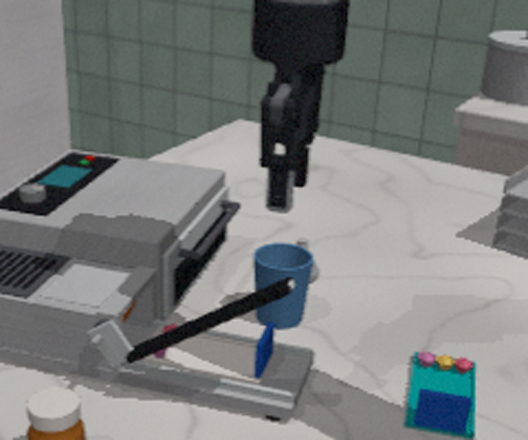

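View pics/w1.png

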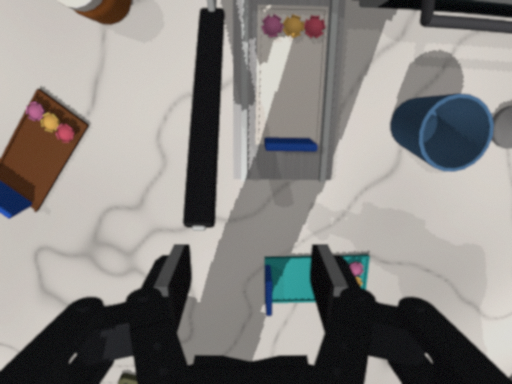

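```bash
cat >> h.py <<'E'
def wray(uv,z):
    c=vision.camera_info('wrist'); e,R=tool(); T=np.array(c['T_tool_cam'])
    q=cv2.undistortPoints(np.array(uv,float).reshape(-1,1,2),np.array(c['camera_matrix']),np.array(c['D']))[:,0]
    d=(R@(T[:3,:3]@np.c_[q,np.ones(len(q))].T)).T; C=e+R@T[:3,3]
    return C+d*((z-C[2])/d[:,2])[:,None]
E
python3 - <<'E'
from h import *
print('handle top near/L/R',inv(P0,wray([(291,151),(265,150),(318,150)],.067)).round(4))
print('lever end',inv(P0,wray([(199,224),(185,224),(213,224)],.17)).round(4))
print('deck corners',inv(P0,wray([(236,179),(331,179)],.022)).round(4))
a=np.load('pics/wrist1.npz')['p'][:,:,::-1]
cv2.imwrite('pics/w1c.png',cv2.resize(a[120:320,150:360],None,fx=3,fy=3,interpolation=cv2.INTER_CUBIC))
d=np.load('pics/wrist1.npz')['d']; e,R=tool(); T=np.array(vision.camera_info('wrist')['T_tool_cam'])
K=np.array(vision.camera_info('wrist')['camera_matrix'])
v,u=np.mgrid[:384,:512]; m=(d>0)&(d<.3)
X=np.c_[(u[m]-K[0,2])/K[0,0]*d[m],(v[m]-K[1,2])/K[1,1]*d[m],d[m]]@T[:3,:3].T+T[:3,3]
t=X[X[:,0]>.14]
for s in(-1,1):
    q=t[t[:,1]*s>0]; 
    if len(q): print(s,len(q),np.percentile(q,[1,50,99],axis=0).round(4).tolist())
goto((-.166,.035),.30)
E
```

```text
handle top near/L/R [[-0.1465 -0.0073  0.067 ]
 [-0.1456  0.0173  0.067 ]
 [-0.1454 -0.0329  0.067 ]]
lever end [[-0.1762  0.0659  0.17  ]
 [-0.1762  0.0754  0.17  ]
 [-0.1762  0.0564  0.17  ]]
deck corners [[-0.187   0.047   0.022 ]
 [-0.1868 -0.0592  0.022 ]]
-1 8816 [[0.1411, -0.1469, -0.1481], [0.2721, -0.0338, -0.0453], [0.3618, -0.0232, 0.01]]
1 6573 [[0.141, 0.0282, -0.1502], [0.3198, 0.1575, -0.0672], [0.3668, 0.2197, 0.0069]]
TCP in cab [[-0.1678  0.0316  0.4046]] yaw err -179.94 0.06
shift tool (now axes) [ 0.1046 -0.0035 -0.0019] world [ 0.0008  0.0038 -0.1046]
R [[-0.0, 0.271, -0.963], [-0.001, -0.963, -0.271], [-1.0, 0.0, 0.0]]
```

View pics/w1c.png

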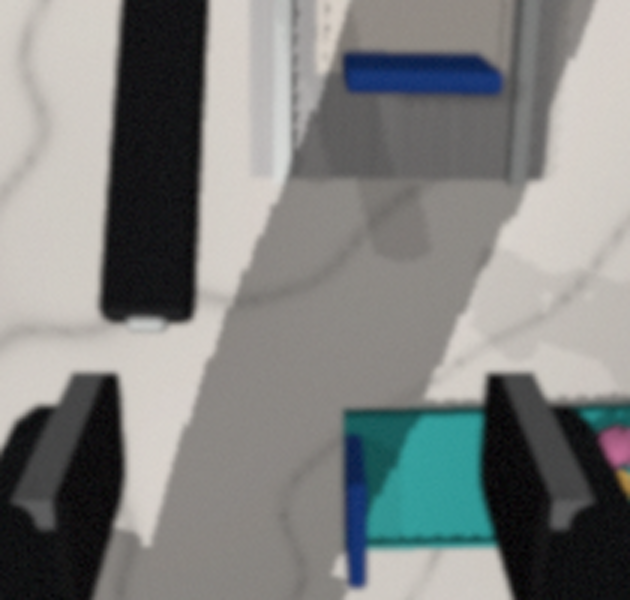

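Emit:
carry_out --increments '[[[0.01,-0.002,0],0],[[0.012,0,0],0],[[0.012,0,0],0],[[0.012,0,0],0],[[0.012,0,0],0],[[0.012,0,0],0],[[0.012,0,0],0],[[0.012,0,0],0],[[0.012,0,0],0],[[0.012,0,0],0],[[0.012,0,0],0],[[0.012,0,0],0],[[0.012,0,0],0],[[0.012,0,0],0],[[0,0,0],0],[[0,0,0],0],[[0,0,0],0]]'

```text
t: 4.05
eef_pos: [0.4723, -0.0004, 0.2393]
tool_rot: [-0.096, -0.701, -0.095, 0.701]
force: [-0.7, -0.9, 0.5]
grip_width: 0.0573
```

```bash
cat > look.py <<'E'
from h import *
import sys
t=sys.argv[1]
s=r.state(); print(s['t'],s['force'],s['grip_width'])
ims=[vision.snapshot(n)[0] for n in ['side','wrist']]
goto((-.166,.034),.217)
k=cv2.resize(ims[0][110:270,170:350],None,fx=3.3,fy=3.3,interpolation=cv2.INTER_CUBIC)
cv2.imwrite(f'pics/s{t}.png',k[:,:,::-1]); cv2.imwrite(f'pics/w{t}.png',ims[1][:,:,::-1])
E
python3 look.py 2
```

```text
4.05 [-0.70625781 -0.89139116  0.50014817] 0.057347247251879466
TCP in cab [[-0.1678  0.0329  0.2395]] yaw err 179.95 -0.05
shift tool (now axes) [ 0.0225 -0.0012 -0.0018] world [ 0.0014  0.0016 -0.0225]
R [[0.001, 0.269, -0.963], [-0.0, -0.963, -0.269], [-1.0, 0.001, -0.001]]
```

View pics/s2.png

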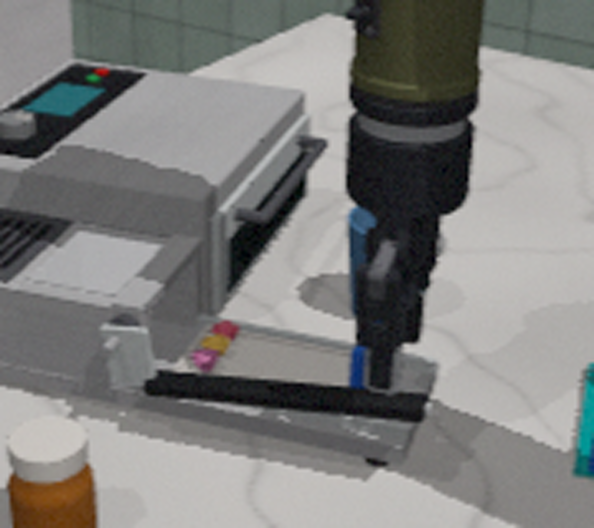

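View pics/w2.png

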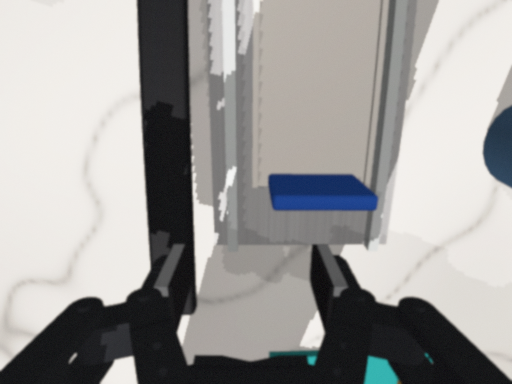

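Emit:
carry_out --increments '[[[0.005,0,0],0],[[0.005,0,0],0],[[0.004,0,0],0],[[0,0,0],0],[[0,0,0],0]]'

```text
t: 4.57
eef_pos: [0.4726, 0.0009, 0.2244]
tool_rot: [0.096, 0.701, 0.096, -0.7]
force: [1.6, 0.4, 1.0]
grip_width: 0.0571
```

Emit:
carry_out --increments '[[[0.003,0,0],0],[[0.002,0,0],0],[[0,0,0],0],[[0,0,0],0]]'

```text
t: 4.9
eef_pos: [0.4725, 0.0008, 0.2196]
tool_rot: [-0.096, -0.701, -0.096, 0.701]
force: [0.8, 1.0, 1.8]
grip_width: 0.0572
```

Emit:
carry_out --increments '[[[0.002,0,0],0],[[0.002,0,0],0],[[0,0,0],0],[[0,0,0],0]]'

```text
t: 5.23
eef_pos: [0.4726, 0.0008, 0.2157]
tool_rot: [0.096, 0.701, 0.096, -0.7]
force: [-0.1, 0.3, 3.2]
grip_width: 0.0571
```

Emit:
carry_out --increments '[[[0.002,0,0],0],[[0,0,0],0],[[0,0,0],0]]'

```text
t: 5.48
eef_pos: [0.4726, 0.0008, 0.2143]
tool_rot: [0.096, 0.701, 0.096, -0.7]
force: [0.2, 0.0, 10.8]
grip_width: 0.0571
```

```bash
python3 look.py 3
```

```text
5.4833 [ 0.17046228  0.04937005 10.78243285] 0.057081523910053895
TCP in cab [[-0.1675  0.0335  0.2144]] yaw err -179.99 0.01
shift tool (now axes) [-0.0026 -0.0005 -0.0015] world [0.0013 0.0009 0.0026]
R [[0.001, 0.27, -0.963], [0.0, -0.963, -0.27], [-1.0, 0.0, -0.001]]
```

View pics/s3.png

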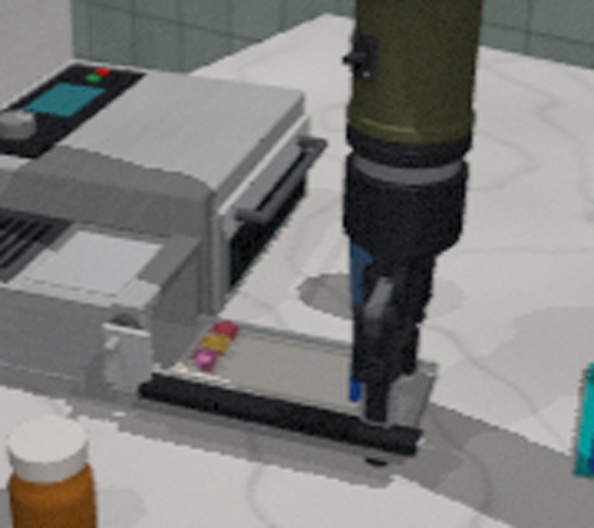

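View pics/w3.png

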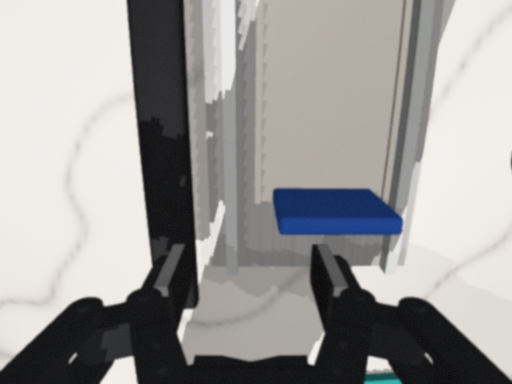

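Emit:
carry_out --increments '[[[-0.001,0,0],0],[[0,0,-0.003],0],[[0,0,-0.005],0],[[0,0,-0.005],0],[[0,0,-0.005],0],[[0,0,-0.005],0],[[0,0,-0.005],0],[[0,0,-0.005],0],[[0,0,-0.005],0],[[0,0,-0.002],0],[[0,0,0],0]]'

```text
t: 6.5
eef_pos: [0.5075, 0.0104, 0.2146]
tool_rot: [-0.097, -0.697, -0.096, 0.704]
force: [-7.0, -1.3, 11.8]
grip_width: 0.0573
```

```bash
python3 look.py 4
```

```text
6.5 [-7.00214806 -1.25174507 11.84859265] 0.05726503567580495
TCP in cab [[-0.1314  0.0333  0.2147]] yaw err -179.99 0.01
shift tool (now axes) [-0.002  -0.0007  0.0346] world [-0.0335 -0.0087  0.0023]
R [[-0.01, 0.27, -0.963], [-0.003, -0.963, -0.27], [-1.0, -0.0, 0.01]]
```

View pics/s4.png

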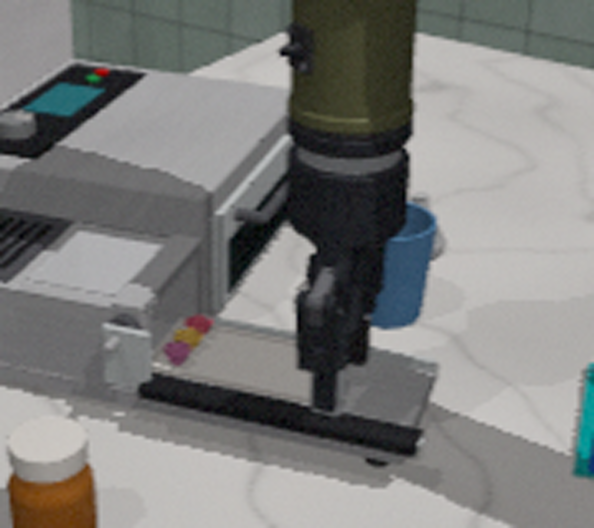

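View pics/w4.png

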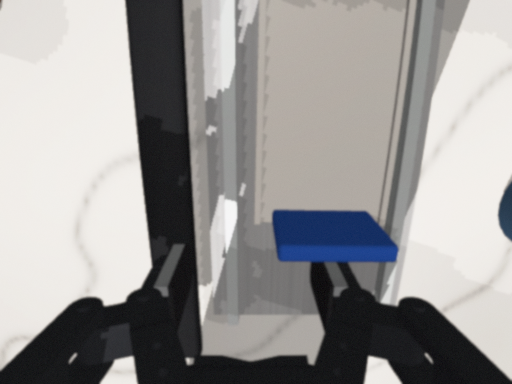

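Emit:
carry_out --increments '[[[-0.001,0,0],0],[[0,0,-0.004],0],[[0,0,-0.005],0],[[0,0,-0.005],0],[[0,0,-0.005],0],[[0,0,-0.003],0],[[0,0,0],0]]'

```text
t: 7.18
eef_pos: [0.5299, 0.0166, 0.2155]
tool_rot: [-0.097, -0.698, -0.096, 0.703]
force: [-3.6, -0.9, 7.2]
grip_width: 0.0572
```

Emit:
carry_out --increments '[[[-0.0004,0,-0.003],0],[[0,0,-0.005],0],[[0,0,-0.005],0],[[0,0,-0.005],0],[[0,0,-0.005],0],[[0,0,-0.005],0],[[0,0,-0.004],0],[[0,0,-0.003],0],[[0,0,0],0]]'

```text
t: 7.93
eef_pos: [0.5637, 0.0261, 0.2157]
tool_rot: [-0.097, -0.698, -0.096, 0.703]
force: [-4.5, 0.0, 7.0]
grip_width: 0.0571
```

```bash
python3 look.py 5
```

```text
7.9333 [-4.4513284   0.01404218  7.04950234] 0.05708688291276728
TCP in cab [[-0.0731  0.0333  0.2158]] yaw err -180.0 0.0
shift tool (now axes) [-0.0006 -0.0007  0.0929] world [-0.0896 -0.0244  0.0012]
R [[-0.007, 0.27, -0.963], [-0.002, -0.963, -0.27], [-1.0, 0.0, 0.007]]
```

View pics/s5.png

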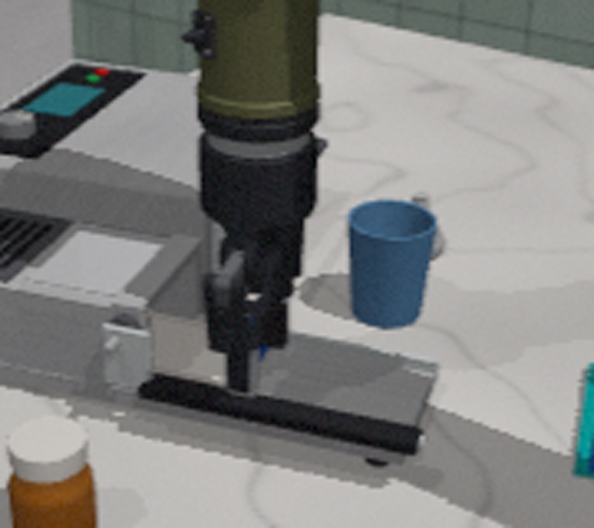

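View pics/w5.png

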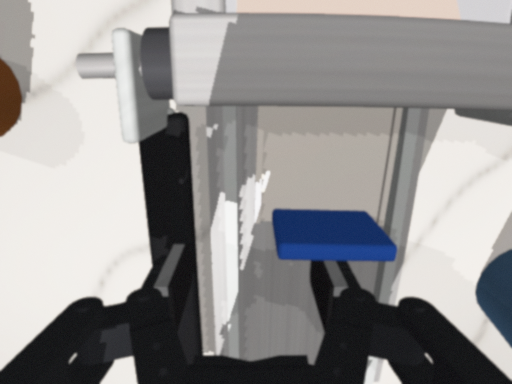

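Emit:
carry_out --increments '[[[-0.0004,0,-0.003],0],[[0,0,-0.004],0],[[0,0,-0.004],0],[[0,0,-0.004],0],[[0,0,-0.002],0],[[0,0,0],0]]'

```text
t: 8.53
eef_pos: [0.583, 0.0317, 0.2165]
tool_rot: [0.096, 0.701, 0.096, -0.7]
force: [-0.7, -0.6, 2.0]
grip_width: 0.057
```

```bash
python3 -c "
from h import *
goto((-.051,.034),.2155)"
```

```text
TCP in cab [[-0.053   0.0335  0.2165]] yaw err -179.99 0.01
shift tool (now axes) [ 0.001  -0.0005 -0.002 ] world [ 0.0017  0.001  -0.001 ]
R [[0.001, 0.27, -0.963], [0.0, -0.963, -0.27], [-1.0, 0.0, -0.001]]
```

Emit:
carry_out --increments '[[[0.0005,0,-0.002],0],[[0,0,-0.001],0],[[0,0,0],0],[[0,0,0],0]]'

```text
t: 8.87
eef_pos: [0.5845, 0.032, 0.216]
tool_rot: [-0.096, -0.7, -0.096, 0.701]
force: [-4.4, -1.6, 5.0]
grip_width: 0.0573
```

```bash
python3 look.py 6
```

```text
8.8667 [-4.4170994  -1.57386914  4.95572019] 0.05733185902492462
TCP in cab [[-0.0513  0.0335  0.2159]] yaw err -180.0 0.0
shift tool (now axes) [-0.0009 -0.0005  0.1147] world [-0.1106 -0.0304  0.0011]
R [[-0.002, 0.27, -0.963], [-0.0, -0.963, -0.27], [-1.0, -0.0, 0.002]]
```

View pics/w6.png

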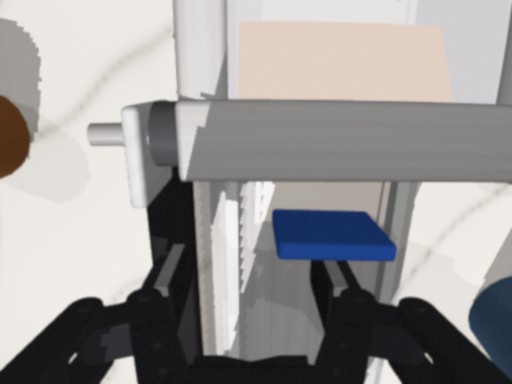

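View pics/s6.png

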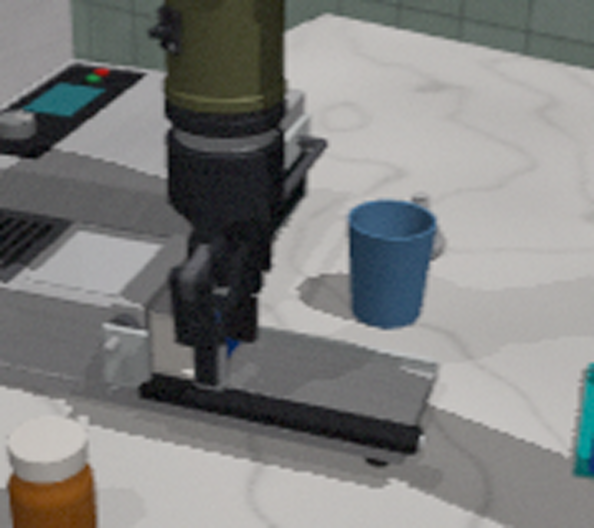

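Emit:
carry_out --increments '[[[0,0,-0.002],0],[[0,0,-0.001],0],[[0,0,0],0]]'

```text
t: 9.22
eef_pos: [0.586, 0.0324, 0.2159]
tool_rot: [-0.096, -0.698, -0.096, 0.703]
force: [-9.8, -2.0, 8.8]
grip_width: 0.0575
```

Emit:
carry_out --increments '[[[0,0,-0.002],0],[[0,0,-0.001],0],[[0,0,0],0],[[0,0,0],0]]'

```text
t: 9.55
eef_pos: [0.587, 0.0326, 0.2158]
tool_rot: [-0.096, -0.696, -0.095, 0.705]
force: [-14.1, -2.6, 13.9]
grip_width: 0.057
```

```bash
python3 -c "
from h import *
goto((-.051,.034),.2155)
print(r.state()['force'])
vision.snapshot('wrist'); print(vision.spot_point('tray_handle','wrist')[:2])
p=vision.snapshot('wrist')[0]; cv2.imwrite('pics/w7.png',p[:,:,::-1])
print('handle near top', inv(P0,wray([(275,259),(390,259)],.067)))"
```

```text
TCP in cab [[-0.0488  0.0333  0.2158]] yaw err 179.89 -0.11
shift tool (now axes) [ 0.0004 -0.0007  0.0022] world [-0.0023  0.0001 -0.0003]
R [[-0.012, 0.268, -0.963], [-0.003, -0.963, -0.268], [-1.0, -0.0, 0.012]]
[-14.06893349  -2.64876208  13.85607719]
[{'uv': [327.0, 237.9], 'confidence': 0.73}]
handle near top [[-0.03634507  0.02322215  0.067     ]
 [-0.03685626 -0.02414799  0.067     ]]
```

View pics/w7.png

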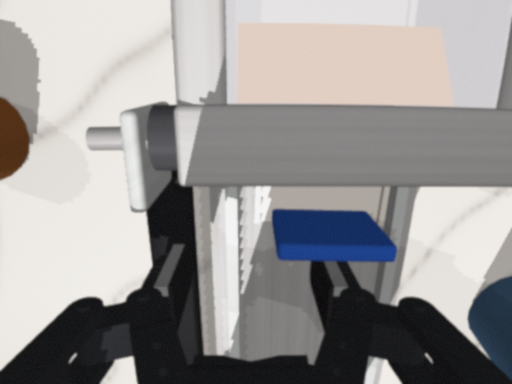

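Emit:
carry_out --increments '[[[0,0,0.003],0],[[0,0,0.004],0],[[0,0,0.005],0],[[0,0,0.005],0],[[0,0,0.003],0],[[0,0,0],0]]'

```text
t: 10.2
eef_pos: [0.5718, 0.0285, 0.2162]
tool_rot: [0.096, 0.701, 0.096, -0.7]
force: [1.8, 0.4, 2.9]
grip_width: 0.0573
```

```bash
python3 look.py 8; python3 -c "
from h import *
"
```

```text
10.2 [1.82050506 0.37037349 2.87963421] 0.05726435621468527
TCP in cab [[-0.0644  0.0334  0.2161]] yaw err -180.0 0.0
shift tool (now axes) [-0.001  -0.0006  0.1016] world [-0.098  -0.0268  0.0009]
R [[0.001, 0.27, -0.963], [0.0, -0.963, -0.27], [-1.0, 0.0, -0.001]]
```

View pics/w8.png

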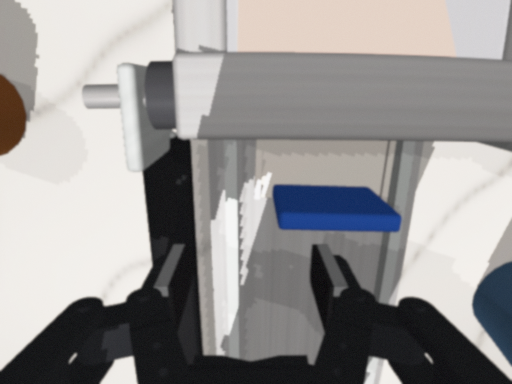

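```bash
python3 -c "
from h import *
print(inv(P0,wray([(277,229),(397,229)],.067)))
S=inv(P0,wray([(198,139),(500,144)],.092)); print('slot lip',S)"
```

```text
[[-0.03689995  0.02277849  0.067     ]
 [-0.03713954 -0.02522612  0.067     ]]
slot lip [[ 0.00235762  0.04809707  0.092     ]
 [ 0.00162694 -0.0410242   0.092     ]]
```

Emit:
carry_out --increments '[[[-0.004,0,0],0],[[-0.006,0,0],0],[[-0.006,0,0],0],[[-0.006,0,0],0],[[-0.006,0,0],0],[[-0.006,0,0],0],[[-0.006,0,0],0],[[-0.006,0,0],0],[[-0.01,0,0],0],[[-0.02,0,0],0],[[-0.03,0,0],0],[[-0.03,0,0],0],[[-0.03,0,0],0],[[-0.02,0,0],0],[[0,0,0],0],[[0,0,0],0],[[0,0,0],0],[[0,0,0],0]]'

```text
t: 11.8
eef_pos: [0.571, 0.0284, 0.4008]
tool_rot: [-0.096, -0.699, -0.096, 0.702]
force: [-0.5, -0.4, -0.0]
grip_width: 0.0571
```

```bash
python3 look.py 9; python3 -c "
from h import *
p=vision.snapshot('top')[0]; cv2.imwrite('pics/t9.png',p[:,:,::-1])
G=unproj_z
print(r.state()['force'])"
```

```text
11.8 [-0.49468482 -0.44542547 -0.01683721] 0.05709455969994762
TCP in cab [[-0.0652  0.0335  0.4008]] yaw err -179.99 0.01
shift tool (now axes) [ 0.184  -0.0004  0.1003] world [-0.0972 -0.0267 -0.1838]
R [[-0.003, 0.27, -0.963], [-0.0, -0.963, -0.27], [-1.0, -0.0, 0.003]]
[-0.10702889  0.85193131 -0.26312148]
```

View pics/w9.png

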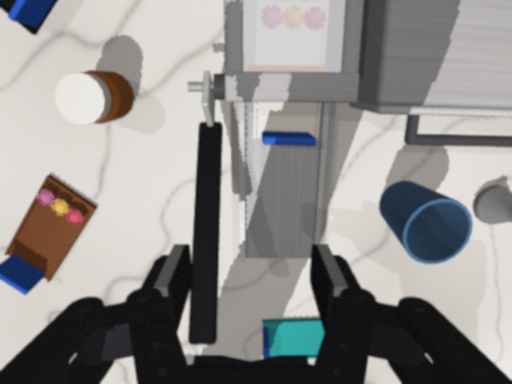

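View pics/s9.png

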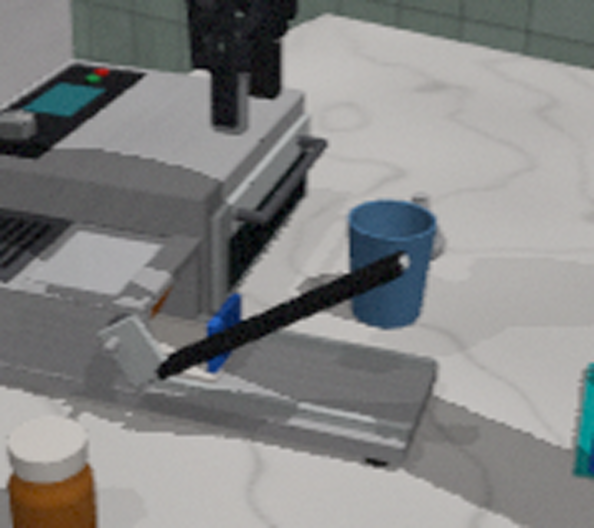

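View pics/t9.png

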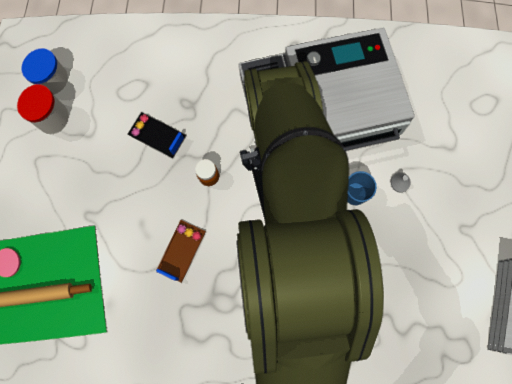

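```bash
python3 -c "
from h import *
print(inv(P0,wray([(263,141),(315,145)],.067)),inv(P0,wray([(245,258),(316,258)],.022)))
job_done()"
```

```text
[[-0.03430106  0.02160821  0.067     ]
 [-0.03788451 -0.02687149  0.067     ]] [[-0.18230028  0.03959639  0.022     ]
 [-0.18255107 -0.04578919  0.022     ]]Traceback (most recent call last):
  File "<string>", line 4, in <module>
    job_done()
    ^^^^^^^^
NameError: name 'job_done' is not defined
```

```bash
python3 -c "
from cell import job_done
print(job_done())"
```

```text
the job is handed in; nothing more can be done
None
```

I put the tray away and handed the job in at about 12 s of the 38 s allowed; no verdict was reported. One fingertip pressed the lever down to its hard stop. With the lever held down, the other fingertip pushed the white, blue-handled tray along the deck until the force rose against the rear stop. I then backed off, let the lever rise and lifted the gripper clear.

What my last checks showed:
- **Tray:** the handle face was at cabinet x ≈ -37 mm as measured. Correcting for a 2–3 mm offset seen on the cabinet edges gives about -39 mm, against a target of -40 mm. The tray was straight with the gripper still down. After lifting, the two handle corners read -34.3 and -37.9 mm, a few degrees of skew that I took as pixel error at that range.
- **Flap:** the lever end is back within 1 pixel of its starting position in the side picture, so the flap is closed. I judged this from the lever and did not measure the flap itself.
- **Jar, nozzle and cup:** they look unmoved in the pictures; I did not measure their positions again.
- **Contact forces:** the wrist force peaked at about 20 N in the readings at the end of each move, and is about 0 N now that the gripper is clear.

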